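# Sieve the small grinding cylinders out of the mill charge

## Robot

A 6-joint arm with a two-finger parallel gripper is mounted at the origin on the work surface. World frame = base frame: x ahead of the robot, y to its left, z up, the work surface at z = 0. Lengths are in m, angles in degrees, forces in N, time in s.
With the tool pointing down it reaches from about 0.4 to 0.825 m from the base axis. Payload 7 kg.
Tool frame: the origin (TCP) lies midway between the tips of the shut fingers; the grasp point (between the pads) lies r.grip_depth behind it (r.grip_depth is the distance from the TCP to the grasp point, in m); z points along the fingers, y is the direction in which the jaws open and shut (so a half turn about z gives the same grasp; the last joint's range is limited). The gripper opens to 88 mm and grips with 3 to 60 N. Pads are 19 mm wide; open, the fingers measure 130 mm over their backs; the gripper's body (78 mm by 193 mm) begins 47 mm behind the grasp point.
Start: joints at [-56.603, 20.546, 0.682, 0, -70.136, -16.507], TCP at [0.196, -0.646, 0.227] pointing down, gripper open.
Joint ranges: [-176.03, 176.03], [-82.01, 121.73], [-58.28, 71.71], [-173.87, 95.51], [-174.79, -0.11], [-173.66, 173.66]. Speed limits (degrees/s): [136.94, 136.94, 172.46, 180, 180, 180].

## Interface

Orientations are given as [roll, pitch, yaw] about the fixed x, y, z axes, in that order (R = Rz(yaw) Ry(pitch) Rx(roll)).
In Python, from plant import r, imaging, close_job gives the robot as it stands.
- The arm moves only by the tool step_arm, never from a script. Its argument "commands" is a list of rows, each a list of 2 entries, a list of its own where there are three numbers: the shift along the tool's x, y, z in mm, then the turn about the tool's z in degrees. In form: [[[x, y, z], twist], ...]. A call has 1 to 20 rows; each row shifts and turns the commanded pose from where the row before left it, along the tool's axes as they then stand; what a row does not reach is not made up. A row lasts 1/8 s, in which the tool goes at most 62.5 mm and 10.7 degrees, less where a joint would pass 70% of its speed; a pose out of reach is approached as far as the arm can. A call with a gripper value outside its range is refused whole. "gripper" is the closure, from 0 (fully open) to 1 (shut), set as the call begins (left out, the last holds). The fingers move at their own pace and stop on an object; "grip_force" is the grip in N (left out, the last holds). Time passes only in rows, so rows that do not move let the fingers close. It gives the time, the measured TCP pose, the force and the opening at its end, in the units of the state.
- r.get_state(): the state, without advancing time (a new reading comes with each control period).
- imaging.capture(name): name is "side" or "top"; returns a dict with "img" (384x512x3 uint8, red, green, blue), "z_map" (384x512 float32, m along the optical axis (not along the pixel's ray), 0 where there is no reading), "vfov" (degrees; the focal length in pixels is half the picture's height over the tangent of half this angle, whatever the lens; pixels are square), "cx", "cy" (the principal point, pixels), "D" ([k1, k2, p1, p2, k3] as OpenCV has them; the pictures are not rectified), "extrinsics" (4x4, takes a point from camera to world coordinates). Camera axes: x right, y down, z forward; pixel columns grow to the right and rows downward; lengths in m; the calibration is good to about 2 mm. A picture is of the moment at which its call begins.
- close_job(): hands the job in, once; it reports no verdict.
The state is a dict: "time_s": time; "joints": joint angles; "qd": joint speeds; "joint_torque": joint torques, N m; "tcp_pos": TCP position; "eef_rot": TCP orientation; "contact_force": force on the tool from outside, world axes, zero at the start; "moment": the same for the moment, N m; "gripper_width": finger opening in m.
Only numpy, scipy, OpenCV 4.12 (cv2) and the standard library are available. Lean on these libraries where they do the work, as an engineer would, in place of code of your own. Each camera call takes 0.05 s, during which the arm holds its last target.

## Task

Pick up the slotted sieve by its bridge handle, carry it gently and level to the wide metal tray and, holding it low above the tray, shake it side to side across its slots until both small grinding cylinders have dropped into the tray while the large one stays in the sieve. Then set the sieve back down where it stood and let go, without tipping it at any time.

Things in the scene. Friction and masses are not known exactly. Their poses are not given: they have to be found in the camera images.
- sieve: Steel sieve, 136 (x) x 152 (y) mm, walls 41 high, about 0.5 kg. Origin: centre of underside, z up. Black flat-sided grip bar over its middle along x: 14 thick, 136 long, 82 to 108 mm above origin; closing along y holds it level. Floor top 11 mm up: 17 mm open slots along x centred at y = -58.5, -19.5, 19.5, 58.5, solid lands between. Cylinders lie on the lands at y = -39, 39. Yaw within 20 degrees.
- tray: Wide open plain aluminium tray, fixed to the bench, 196 (its x) x 256 (its y) mm outside, 40 mm high, walls and floor 3 mm. Origin: centre of its underside. It stands on the other side of the robot's midline from the sieve, left or right, yaw within 20 degrees. Between the two lie other things up to 65 mm high.
- small_a: Small steel grinding cylinder, lying flat on a solid land of the sieve: diameter 13 mm, 10 mm high, 10 g. Origin: centre of its underside at the start. Friction about 0.3: it stays put when carried smoothly and slides off into a slot only above about 3.5 m/s2, e.g. strokes of 60 mm along the sieve's y, 0.2 s each, several times over.
- small_b: Small steel grinding cylinder, lying flat on a solid land of the sieve: diameter 13 mm, 10 mm high, 10 g. Origin: centre of its underside at the start. Friction about 0.3: it stays put when carried smoothly and slides off into a slot only above about 3.5 m/s2, e.g. strokes of 60 mm along the sieve's y, 0.2 s each, several times over.
- large: the large steel grinding cylinder in the sieve, lying flat: diameter 42 mm, 10 mm high, 105 g; too wide for the slots. Origin: centre of its underside. (Two like it lie loose on the bench and do not matter.)

How it is judged (in metres and radians):
On the way, in this order (a step that is already met when the one before it is completed fails the run):
1. the sieve is held low over the tray with both small cylinders and the large one still in it (horizontal distance between sieve and tray below 0.06 m and height (world z) of sieve between 0.03 and 0.16 m and x of small_a in the frame of sieve between -0.066 and 0.066 m and y of small_a in the frame of sieve between -0.076 and 0.076 m and z of small_a in the frame of sieve between 0.008 and 0.04 m and x of small_b in the frame of sieve between -0.066 and 0.066 m and y of small_b in the frame of sieve between -0.076 and 0.076 m and z of small_b in the frame of sieve between 0.008 and 0.04 m and x of large in the frame of sieve between -0.066 and 0.066 m and y of large in the frame of sieve between -0.076 and 0.076 m and z of large in the frame of sieve between 0.008 and 0.04 m), for 0.2 s.
2. both small cylinders have dropped into the tray, the large one is still in the sieve, held low above the tray (horizontal distance between sieve and tray below 0.06 m and height (world z) of sieve between 0.03 and 0.16 m and x of small_a in the frame of tray between -0.098 and 0.098 m and y of small_a in the frame of tray between -0.128 and 0.128 m and z of each of small_a, small_b in the frame of tray below 0.03 m and x of small_b in the frame of tray between -0.098 and 0.098 m and y of small_b in the frame of tray between -0.128 and 0.128 m and x of large in the frame of sieve between -0.066 and 0.066 m and y of large in the frame of sieve between -0.076 and 0.076 m and z of large in the frame of sieve between 0.008 and 0.04 m), for 0.2 s.
At the end, for the whole second after the job is handed in: Both small cylinders lie in the tray; the large one lies in the sieve; the sieve stands upright and still on the bench within 40 mm of where it began, released (x of small_a in the frame of tray between -0.098 and 0.098 m and y of small_a in the frame of tray between -0.128 and 0.128 m and z of each of small_a, small_b in the frame of tray below 0.03 m and x of small_b in the frame of tray between -0.098 and 0.098 m and y of small_b in the frame of tray between -0.128 and 0.128 m and x of large in the frame of sieve between -0.066 and 0.066 m and y of large in the frame of sieve between -0.076 and 0.076 m and z of large in the frame of sieve between 0.008 and 0.04 m and distance of sieve from where it was at the start of the episode below 0.04 m and height (world z) of sieve below 0.01 m and angle between sieve's own z axis and vertical below 0.1 rad and linear speed of sieve below 0.02 m/s); the robot touches nothing.
It fails at once if the sieve is tipped more than 20 degrees (angle between sieve's own z axis and vertical above 0.35 rad).
It also fails if it takes over 64 s, if anything falls off the work surface, if the arm or the gripper's body presses on something with over 40 N, if the wrist force passes 120 N, or if a joint passes its speed limit or range.

## Working session

There is one attempt and no reset: what is moved stays moved. The work goes in short steps, Python scripts to look and compute and a tool call to move; the robot and the scene stay as the last step left them, time stands still between calls to the robot, and variables do not carry over. Pictures are saved under pics/ and viewed, and the job is handed in when it is done.

Besides the shell and the picture viewer there is one more tool, called after "Call:" by a JSON object that holds its "fn" and its "kwargs". step_arm: Moves the arm, as the interface text tells. Its arguments: {"type":"object","properties":{"commands":{"type":"array","items":{"type":"array"}},"gripper":{"type":"number"},"grip_force":{"type":"number"}},"required":["commands"]}

```bash
ls; mkdir -p pics; cat > h.py <<'E'
import numpy as np, cv2
from plant import r, imaging, close_job
def cap(n,tag):
    c=imaging.capture(n); cv2.imwrite(f'pics/{tag}.png',cv2.cvtColor(c['img'],cv2.COLOR_RGB2BGR))
    np.savez(f'{tag}.npz',**{k:np.asarray(v) for k,v in c.items()}); return c
def K(c):
    f=c['img'].shape[0]/2/np.tan(np.radians(float(c['vfov']))/2)
    return np.array([[f,0,float(c['cx'])],[0,f,float(c['cy'])],[0,0,1]])
def ray(c,u,v):
    p=cv2.undistortPointsIter(np.array([[[u,v]]],float),K(c),np.array(c['D'],float),None,None,(3,50,1e-9))[0,0] if hasattr(cv2,'undistortPointsIter') else cv2.undistortPoints(np.array([[[u,v]]],float),K(c),np.array(c['D'],float))[0,0]
    E=np.array(c['extrinsics']); return E[:3,3],E[:3,:3]@np.array([p[0],p[1],1])
def atz(c,u,v,z):
    o,d=ray(c,u,v); return o+d*(z-o[2])/d[2]
def cloud(c):
    h,w=c['z_map'].shape; uv=np.stack(np.meshgrid(np.arange(w),np.arange(h)),-1).reshape(-1,1,2).astype(float)
    p=cv2.undistortPoints(uv,K(c),np.array(c['D'],float)).reshape(-1,2)
    z=np.array(c['z_map']).reshape(-1); P=np.c_[p*z[:,None],z]; E=np.array(c['extrinsics'])
    P=P@E[:3,:3].T+E[:3,3]; P[z==0]=np.nan; return P.reshape(h,w,3)
def proj(c,P):
    E=np.linalg.inv(np.array(c['extrinsics'])); rv=cv2.Rodrigues(E[:3,:3])[0]
    return cv2.projectPoints(np.array(P,float).reshape(-1,1,3),rv,E[:3,3],K(c),np.array(c['D'],float))[0].reshape(-1,2)
E
python3 - <<'E'
from h import *
for n in('top','side'):
    c=cap(n,n+'0'); print(n,c['vfov'],c['D'],np.round(c['extrinsics'],3).tolist())
print(r.get_state(), r.grip_depth)
E
```

```text
pics
top 51.35151840166922 [-0.03041283  0.          0.          0.          0.        ] [[0.012, -0.991, 0.134, 0.464], [-1.0, -0.01, 0.014, -0.004], [-0.013, -0.135, -0.991, 0.853], [0.0, 0.0, 0.0, 1.0]]
side 47.94667224273655 [0.01390406 0.         0.         0.         0.        ] [[0.897, -0.252, 0.364, 0.255], [-0.443, -0.536, 0.719, -0.636], [0.014, -0.806, -0.592, 0.576], [0.0, 0.0, 0.0, 1.0]]
{'time_s': 0.1, 'joints': array([-5.66011818e+01,  2.05880235e+01,  6.39205315e-01, -1.70389940e-02,
       -7.01343282e+01, -1.65087548e+01]), 'qd': array([ 0.05531246, -0.12109039,  0.0821729 ,  0.03791461, -0.04408635,
       -0.13021761]), 'joint_torque': array([-1.77928672e-03, -5.84162414e+01,  2.93749470e+01,  7.01549694e+00,
        1.01886364e-02, -7.48207776e-05]), 'tcp_pos': array([ 0.19598289, -0.64547852,  0.22571213]), 'eef_rot': array([ 1.79915729e+02, -8.27089905e-03, -1.63115732e+02]), 'contact_force': array([ 0.20316608, -0.59615639,  0.06255251]), 'moment': array([-0.01107107, -0.03786962, -0.0058872 ]), 'gripper_width': 0.08767542593420255} 0.0188
```

View pics/top0.png

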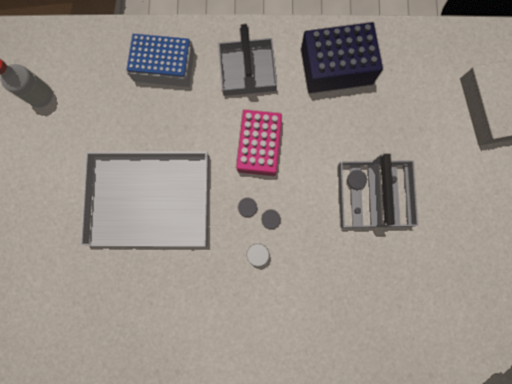

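View pics/side0.png

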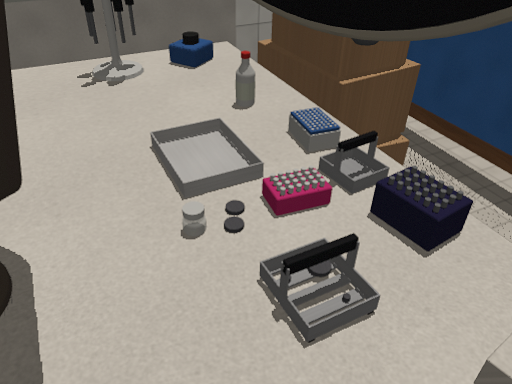

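The top view shows the sieve at about (377,195) with its bar running from (385,155) to (389,222), and the tray at about (150,200). A decoy basket stands at (247,67), with pink and white boxes, loose discs and a jar in between. I'll enlarge it.

```bash
python3 - <<'E'
from h import *
a=cv2.imread('pics/top0.png')[140:250,325:430]; cv2.imwrite('pics/t1.png',cv2.resize(a,None,fx=5.4,fy=5.4,interpolation=cv2.INTER_CUBIC))
a=cv2.imread('pics/side0.png')[225:345,250:390]; cv2.imwrite('pics/s1.png',cv2.resize(a,None,fx=5,fy=5,interpolation=cv2.INTER_CUBIC))
t=dict(np.load('top0.npz'));P=cloud(t); s=dict(np.load('side0.npz'));Q=cloud(s)
for nm,X in(('top',P),('side',Q)):
    Z=X.reshape(-1,3);Z=Z[np.isfinite(Z[:,0])]
    m=(Z[:,1]<-.1)&(Z[:,1]>-.42)&(Z[:,0]>.3)&(Z[:,0]<.6)&(Z[:,2]>.1)&(Z[:,2]<.125)
    B=Z[m]; 
    print(nm,len(B)); 
    if len(B)>5:
        (c,wh,an)=cv2.minAreaRect(B[:,:2].astype(np.float32)); print(c,wh,an,np.median(B[:,2]))
    # walls sieve
    m=(Z[:,1]<-.1)&(Z[:,1]>-.42)&(Z[:,0]>.3)&(Z[:,0]<.6)&(Z[:,2]>.034)&(Z[:,2]<.05)
    print('sw',cv2.minAreaRect(Z[m][:,:2].astype(np.float32)))
    m=(Z[:,1]>.08)&(Z[:,1]<.5)&(Z[:,0]>.3)&(Z[:,0]<.6)&(Z[:,2]>.034)&(Z[:,2]<.045)
    print('tray',cv2.minAreaRect(Z[m][:,:2].astype(np.float32)))
    m=(abs(Z[:,1])<.12)&(Z[:,0]>.3)&(Z[:,0]<.65)
    print('mid max z',np.percentile(Z[m][:,2],[50,99,99.9]))
E
```

```text
top 417
(0.5552876591682434, -0.2474127858877182) (0.01937616802752018, 0.08930499106645584) 89.98082733154297 0.10843855915212008
sw ((0.5555673241615295, -0.24559718370437622), (0.09019150584936142, 0.153394415974617), 0.6623799204826355)
tray ((0.5327534079551697, 0.23765277862548828), (0.13474544882774353, 0.25743627548217773), 0.3137546479701996)
mid max z [0.00052886 0.0560752  0.06035264]
side 518
(0.5541741847991943, -0.24649839103221893) (0.09163527935743332, 0.01542182732373476) 1.6607551574707031 0.10685024428163375
sw ((0.5548011660575867, -0.24584205448627472), (0.09284327179193497, 0.1535022109746933), 1.3947011232376099)
tray ((0.5318909287452698, 0.23716409504413605), (0.1343754678964615, 0.26272380352020264), 0.09505651146173477)
mid max z [-0.00027049  0.05469423  0.05865763]
```

```bash
sleep 0
```

```text
(no output)
```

View pics/t1.png

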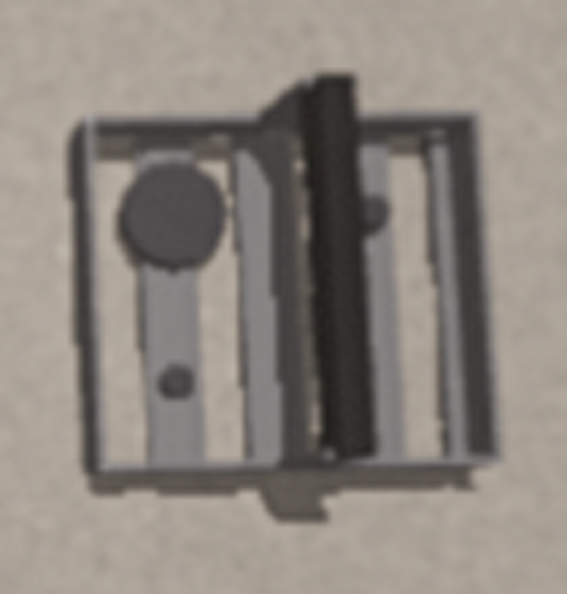

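View pics/s1.png

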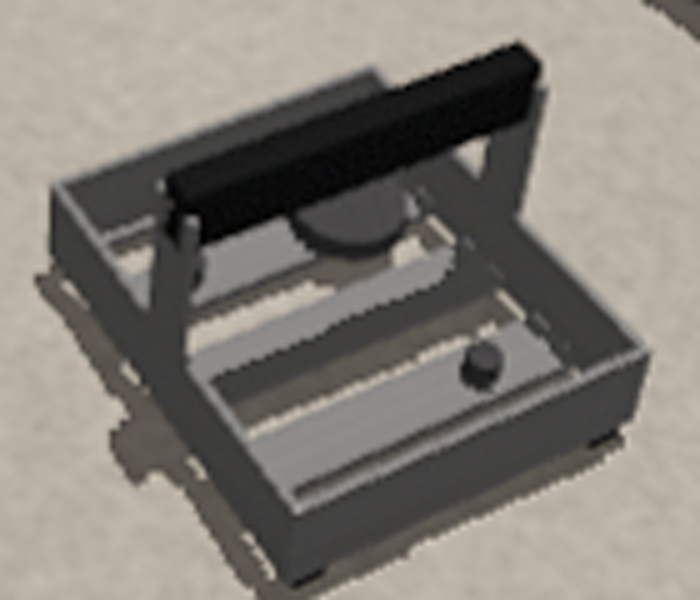

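The bounds clipped the fits, so I'll redo them wider.

```bash
python3 - <<'E'
from h import *
t=dict(np.load('top0.npz'));P=cloud(t); s=dict(np.load('side0.npz'));Q=cloud(s)
for nm,X in(('top',P),('side',Q)):
    Z=X.reshape(-1,3);Z=Z[np.isfinite(Z[:,0])]
    f=lambda y0,y1,z0,z1:Z[(Z[:,1]>y0)&(Z[:,1]<y1)&(Z[:,0]>.3)&(Z[:,0]<.69)&(Z[:,2]>z0)&(Z[:,2]<z1)]
    B=f(-.4,-.15,.102,.125); print(nm,'bar',cv2.minAreaRect(B[:,:2].astype(np.float32)),np.median(B[:,2]))
    print(' dir',np.degrees(np.arctan2(*np.linalg.svd(B[:,:2]-B[:,:2].mean(0))[2][0][::-1])))
    print(' wall',cv2.minAreaRect(f(-.42,-.1,.035,.045)[:,:2].astype(np.float32)))
    print(' tray',cv2.minAreaRect(f(.06,.5,.036,.045)[:,:2].astype(np.float32)))
# pixel reads, crop scale 5.4 origin 325,140; bar top ends (top view)
px=lambda a,b:(325+a/5.4,140+b/5.4)
for n,a,b,z in(('barfar',330,77,.108),('barnear',350,458,.108),('cNW',87,120,.041),('cNE',474,117,.041),('cSE',495,460,.041),('cSW',90,470,.041),('large',172,215,.021),('small1',177,382,.021),('small2',372,215,.021)):
    print(n,np.round(atz(t,*px(a,b),z),4))
px=lambda a,b:(250+a/5,225+b/5)
for n,a,b,z in(('barfar',525,45,.108),('barnear',168,180,.108),('c1',52,187,.041),('c2',375,70,.041),('c3',650,350,.041),('c4',297,508,.041),('large',350,213,.021),('small',483,358,.021)):
    print('side',n,np.round(atz(s,*px(a,b),z),4))
E
```

```text
top bar ((0.5783492922782898, -0.24465809762477875), (0.13557659089565277, 0.017511500045657158), 1.5382295846939087) 0.1085098043080227
 dir -178.44296276747144
 wall ((0.5787010192871094, -0.24636012315750122), (0.13638494908809662, 0.1551342010498047), 1.4293617010116577)
 tray ((0.563420295715332, 0.2379671335220337), (0.19518692791461945, 0.25725215673446655), 0.5156728029251099)
side bar ((0.5770544409751892, -0.2458404004573822), (0.13741248846054077, 0.015432403422892094), 1.6257814168930054) 0.10703032600044193
 dir -178.59529424671132
 wall ((0.5774850249290466, -0.24501189589500427), (0.13844601809978485, 0.15388013422489166), 1.495402216911316)
 tray ((0.5634945631027222, 0.2372240424156189), (0.19756479561328888, 0.262716144323349), 0.10191123932600021)
barfar [ 0.6434 -0.2423  0.108 ]
barnear [ 0.5091 -0.2449  0.108 ]
cNW [ 0.6417 -0.1699  0.041 ]
cNE [ 0.6445 -0.3187  0.041 ]
cSE [ 0.513  -0.3212  0.041 ]
cSW [ 0.5077 -0.1688  0.041 ]
large [ 0.6085 -0.2065  0.021 ]
small1 [ 0.5431 -0.207   0.021 ]
small2 [ 0.6094 -0.2848  0.021 ]
side barfar [ 0.644  -0.2411  0.108 ]
side barnear [ 0.5088 -0.2443  0.108 ]
side c1 [ 0.5075 -0.1739  0.041 ]
side c2 [ 0.6414 -0.172   0.041 ]
side c3 [ 0.6463 -0.3193  0.041 ]
side c4 [ 0.5129 -0.3214  0.041 ]
side large [ 0.6059 -0.213   0.021 ]
side small [ 0.6091 -0.2865  0.021 ]
```

Both views agree. The sieve is centred at (0.578, -0.2455) with yaw about 1.5°, and its bar top is at 0.107–0.108. The tray is at (0.5635, 0.2375) with yaw about 0.3°. Next I'll turn to yaw -178.5 and move above the bar.

Call:
{"fn": "step_arm", "kwargs": {"commands": [[[0,0,0],7.7],[[0,0,0],7.7],[[0,0,0],0],[[0,0,0],0]], "gripper": 0}}

```text
time_s: 0.6
tcp_pos: [0.1961, -0.6458, 0.2263]
eef_rot: [180.0, -0.0, -178.3]
contact_force: [-0.7, 0.7, -0.3]
gripper_width: 0.0876
```

```bash
cat > d.py <<'E'
import sys; from h import *
from scipy.spatial.transform import Rotation as R
s=r.get_state(); Rm=R.from_euler('xyz',s['eef_rot'],degrees=True).as_matrix()
t=np.array([float(a) for a in sys.argv[1:4]])
print(s['time_s'],np.round(s['tcp_pos'],4),np.round(s['eef_rot'],2),s['gripper_width'],np.round(s['contact_force'],1)); print('delta tool mm',np.round(Rm.T@(t-s['tcp_pos'])*1000,1))
E
python3 d.py .578 -.2455 .15
```

```text
0.6 [ 0.1961 -0.6458  0.2263] [ 1.7998e+02 -1.0000e-02 -1.7834e+02] 0.08761627773739625 [-0.7  0.7 -0.3]
delta tool mm [-393.4  389.    76.4]
```

Call:
{"fn": "step_arm", "kwargs": {"commands": [[[-10,10,0],0.2],[[-25,25,0],0],[[-35,35,0],0],[[-35,35,0],0],[[-35,35,0],0],[[-35,35,0],0],[[-35,35,5],0],[[-35,35,10],0],[[-35,35,15],0],[[-35,35,15],0],[[-35,32,15],0],[[-25,25,10],0],[[-15,12,6],0],[[-8,5,0],0],[[0,0,0],0],[[0,0,0],0]]}}

```text
time_s: 2.6
tcp_pos: [0.5847, -0.2487, 0.1511]
eef_rot: [-180.0, 0.0, -178.8]
contact_force: [0.2, -1.2, -0.0]
gripper_width: 0.0877
```

```bash
python3 d.py .578 -.2452 .0762; python3 - <<'E'
from h import *
a=cap('top','top1');b=cap('side','side1')
E
```

```text
2.6 [ 0.5847 -0.2487  0.1511] [-1.8000e+02  3.0000e-02 -1.7876e+02] 0.08772417685123846 [ 0.2 -1.2 -0. ]
delta tool mm [ 6.7  3.6 74.9]
```

View pics/side1.png

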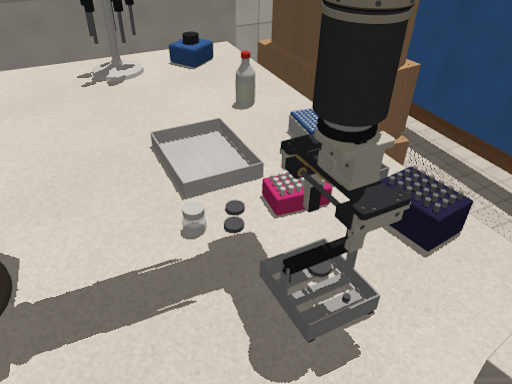

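The open fingers straddle the bar, seen at about (315,255) in the side view. I'll correct and descend.

Call:
{"fn": "step_arm", "kwargs": {"commands": [[[7,3.5,0],-0.2],[[0,0,5],0],[[0,0,12],0],[[0,0,15],0],[[0,0,15],0],[[0,0,14],0],[[0,0,9],0],[[0,0,4],0],[[0,0,0],0],[[0,0,0],0]]}}

```text
time_s: 3.95
tcp_pos: [0.5785, -0.2447, 0.0771]
eef_rot: [-180.0, 0.1, -178.5]
contact_force: [0.3, -0.4, 0.8]
gripper_width: 0.0874
```

```bash
python3 d.py .578 -.2452 .0762; python3 - <<'E'
from h import *
b=cap('side','side2'); t=cap('top','top2')
a=cv2.imread('pics/side2.png')[205:345,220:420]; cv2.imwrite('pics/s2.png',cv2.resize(a,None,fx=4,fy=4,interpolation=cv2.INTER_CUBIC))
E
```

```text
3.95 [ 0.5785 -0.2447  0.0771] [-1.7999e+02  5.0000e-02 -1.7850e+02] 0.08744683206299911 [ 0.3 -0.4  0.8]
delta tool mm [ 0.5 -0.5  0.9]
```

View pics/s2.png

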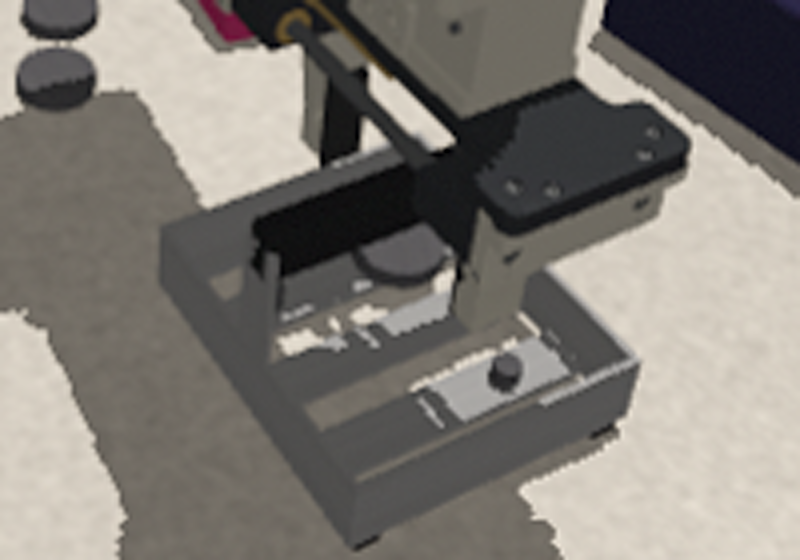

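Call:
{"fn": "step_arm", "kwargs": {"commands": [[[0,0,0],0],[[0,0,0],0],[[0,0,0],0],[[0,0,0],0],[[0,0,0],0],[[0,0,0],0]], "gripper": 0.78, "grip_force": 5}}

```text
time_s: 4.8
tcp_pos: [0.5781, -0.2446, 0.0766]
eef_rot: [-180.0, -0.0, -178.5]
contact_force: [0.3, -0.3, 0.2]
gripper_width: 0.0333
```

Call:
{"fn": "step_arm", "kwargs": {"commands": [[[0,0,0],0],[[0,0,0],0],[[0,0,0],0],[[0,0,0],0],[[0,0,0],0],[[0,0,0],0]], "gripper": 1, "grip_force": 5}}

```text
time_s: 5.55
tcp_pos: [0.5781, -0.2447, 0.0766]
eef_rot: [-180.0, 0.0, -178.5]
contact_force: [-0.1, 0.1, 0.3]
gripper_width: 0.0143
```

Call:
{"fn": "step_arm", "kwargs": {"commands": [[[0,0,0],0],[[0,0,0],0],[[0,0,0],0]], "gripper": 1, "grip_force": 45}}

```text
time_s: 5.92
tcp_pos: [0.5781, -0.2446, 0.0765]
eef_rot: [180.0, -0.0, -178.5]
contact_force: [-0.7, -0.5, 0.6]
gripper_width: 0.0141
```

Call:
{"fn": "step_arm", "kwargs": {"commands": [[[0,0,-2],0],[[0,0,-5],0],[[0,0,-9],0],[[0,0,-12],0],[[0,0,-14],0],[[0,0,-15],0],[[0,0,-14],0],[[0,0,-12],0],[[0,0,-9],0],[[0,0,-5],0],[[0,0,-3],0],[[0,0,0],0]]}}

```text
time_s: 7.42
tcp_pos: [0.5781, -0.2446, 0.1764]
eef_rot: [180.0, -0.0, -178.5]
contact_force: [-0.7, 0.3, -5.7]
gripper_width: 0.0136
```

```bash
python3 d.py .5635 .2375 .1765; python3 - <<'E'
from h import *
b=cap('side','side3'); t=cap('top','top3')
a=cv2.imread('pics/side3.png')[165:345,220:420]; cv2.imwrite('pics/s3.png',cv2.resize(a,None,fx=3.3,fy=3.3,interpolation=cv2.INTER_CUBIC))
E
```

```text
7.425 [ 0.5781 -0.2446  0.1764] [ 1.7999e+02 -2.0000e-02 -1.7851e+02] 0.013596362318365153 [-0.7  0.3 -5.7]
delta tool mm [  2.  482.3  -0. ]
```

View pics/s3.png

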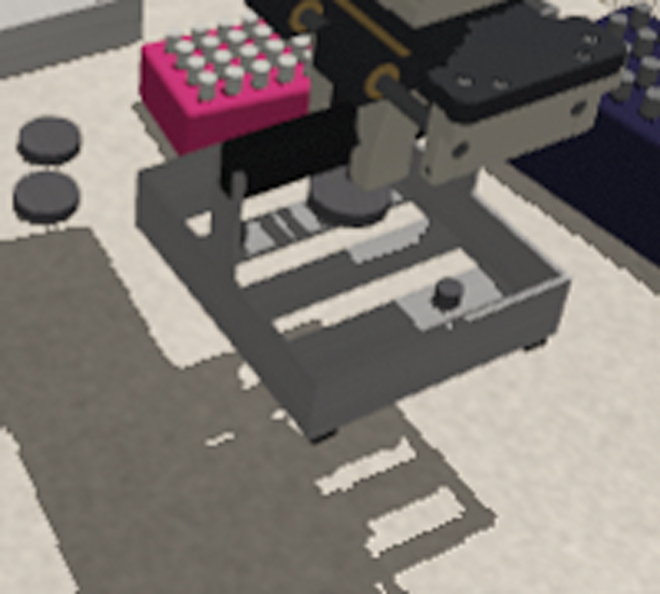

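Lifted level with all cylinders in place. I'll carry it across in two gentle ramps.

Call:
{"fn": "step_arm", "kwargs": {"commands": [[[0,3,0],0],[[0,6,0],0],[[0,10,0],0],[[0,14,0],0],[[0,18,0],0],[[0,22,0],0],[[0,25,0],0],[[0,26,0],0],[[0,25,0],0],[[0,22,0],0],[[0,19,0],0],[[0,16,0],0],[[0,13,0],0],[[0,10,0],0],[[0,7,0],0],[[0,4,0],0],[[0,2,0],0]]}}

```text
time_s: 9.65
tcp_pos: [0.5718, -0.0027, 0.1766]
eef_rot: [-180.0, -0.0, -178.5]
contact_force: [0.3, -0.1, -5.1]
gripper_width: 0.0137
```

Call:
{"fn": "step_arm", "kwargs": {"commands": [[[0,3,0],0],[[0,6,0],0],[[0,10,0],0],[[0,14,0],0],[[0,18,0],0],[[0,22,0],0],[[0,25,0],0],[[0,26,0],0],[[0,25,0],0],[[0,22,0],0],[[0,19,0],0],[[0,16,0],0],[[0,13,0],0],[[0,10,0],0],[[0,7,0],0],[[0,4,0],0],[[0,0,0],0]]}}

```text
time_s: 11.78
tcp_pos: [0.5656, 0.2372, 0.1766]
eef_rot: [-180.0, -0.0, -178.5]
contact_force: [-0.5, 0.1, -6.4]
gripper_width: 0.0138
```

```bash
python3 d.py .5635 .2375 .133; python3 - <<'E'
from h import *
b=cap('side','side4'); t=cap('top','top4')
E
```

```text
11.775 [0.5656 0.2372 0.1766] [-180.     -0.   -178.51] 0.013829899863936696 [-0.5  0.1 -6.4]
delta tool mm [ 2.1  0.4 43.6]
```

View pics/side4.png

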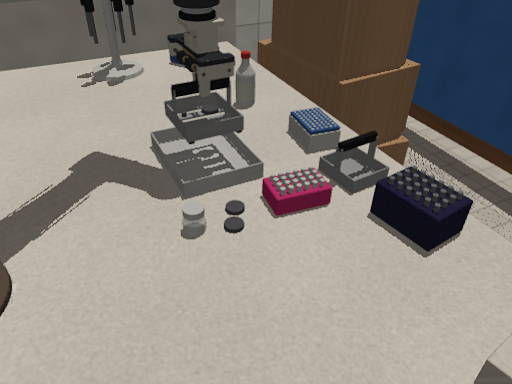

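View pics/top4.png

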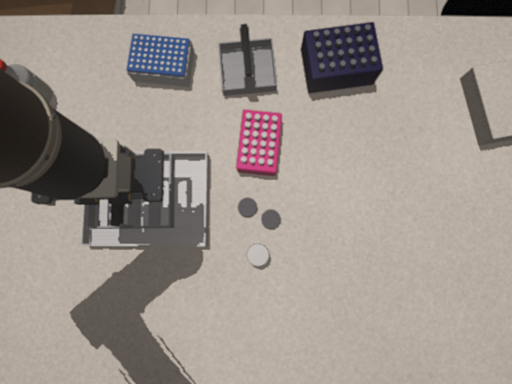

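The sieve is above the tray, at about (203,115) in the side view. I'll lower it to about 56 mm and check its contents.

Call:
{"fn": "step_arm", "kwargs": {"commands": [[[1,0,2],0],[[1,0,5],0],[[0,0,8],0],[[0,0,9],0],[[0,0,8],0],[[0,0,6],0],[[0,0,4],0],[[0,0,2],0],[[0,0,0],0],[[0,0,0],0],[[0,0,0],0]]}}

```text
time_s: 13.25
tcp_pos: [0.5637, 0.2372, 0.1328]
eef_rot: [180.0, 0.0, -178.5]
contact_force: [0.0, -0.3, -5.3]
gripper_width: 0.0134
```

```bash
python3 d.py .5635 .2375 .133; cat > cr.py <<'E'
import sys; from h import *
n=sys.argv[1]; b=cap('side','side'+n); t=cap('top','top'+n)
a=cv2.imread(f'pics/side{n}.png')[65:200,140:275]; b=cv2.imread(f'pics/top{n}.png')[140:260,75:220]
a=cv2.resize(a,(400,400),interpolation=cv2.INTER_CUBIC);b=cv2.resize(b,(400,331),interpolation=cv2.INTER_CUBIC)
b=np.vstack([b,np.zeros((69,400,3),np.uint8)]); cv2.imwrite(f'pics/c{n}.png',np.hstack([a,b]))
E
python3 cr.py 5
```

```text
13.25 [0.5637 0.2372 0.1328] [ 1.7999e+02  2.0000e-02 -1.7851e+02] 0.01343581888165808 [ 0.  -0.3 -5.3]
delta tool mm [ 0.2  0.3 -0.2]
```

View pics/c5.png

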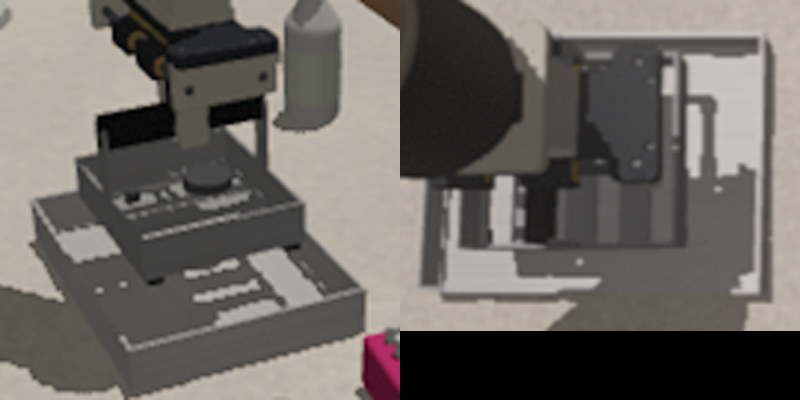

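The sieve sits over the tray, with the large cylinder and one small one visible at (208,180) and (130,197) in the crop. The other small one is hidden by the wall. I'll shake moderately first.

Call:
{"fn": "step_arm", "kwargs": {"commands": [[[0,28,0],0],[[0,-28,0],0],[[0,-28,0],0],[[0,28,0],0],[[0,28,0],0],[[0,-28,0],0],[[0,-28,0],0],[[0,28,0],0],[[0,28,0],0],[[0,-28,0],0],[[0,-28,0],0],[[0,28,0],0],[[0,0,0],0],[[0,0,0],0],[[0,0,0],0]], "grip_force": 58}}

```text
time_s: 15.22
tcp_pos: [0.5634, 0.2372, 0.1324]
eef_rot: [-180.0, -0.0, -178.5]
contact_force: [-0.2, 0.3, -5.2]
gripper_width: 0.0139
```

```bash
python3 d.py .5635 .2375 .133;python3 cr.py 6
```

```text
15.225 [0.5634 0.2372 0.1324] [-1.7999e+02 -2.0000e-02 -1.7849e+02] 0.013850065827747103 [-0.2  0.3 -5.2]
delta tool mm [-0.1  0.3 -0.6]
```

View pics/c6.png

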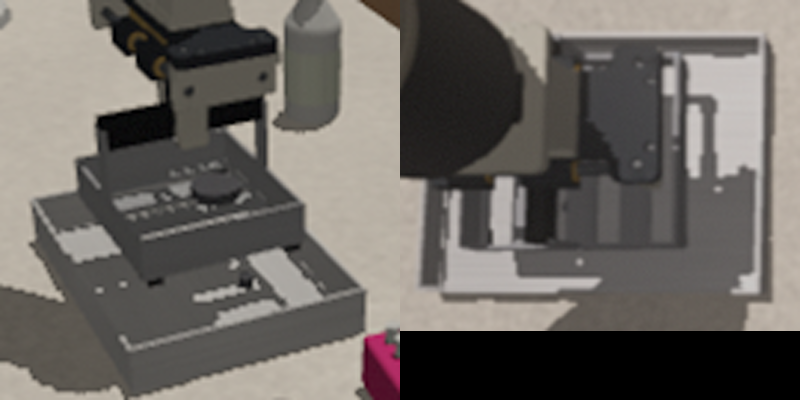

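One small cylinder is visible in the tray at crop (245,280), and the small one that was visible in the sieve is off its land. The second isn't accounted for, so I'll shake more sharply and then look from a different position.

Call:
{"fn": "step_arm", "kwargs": {"commands": [[[0,30,0],0],[[0,-30,0],0],[[0,-30,0],0],[[0,30,0],0],[[0,30,0],0],[[0,-30,0],0],[[0,-30,0],0],[[0,45,0],0],[[0,-45,0],0],[[0,45,0],0],[[0,-45,0],0],[[0,45,0],0],[[0,-45,0],0],[[0,30,0],0],[[0,0,0],0],[[0,0,0],0],[[0,0,0],0]]}}

```text
time_s: 17.45
tcp_pos: [0.5635, 0.2368, 0.1325]
eef_rot: [-180.0, -0.0, -178.5]
contact_force: [-0.1, -0.4, -5.5]
gripper_width: 0.0133
```

```bash
python3 d.py .5635 .2375 .133;python3 cr.py 7
```

```text
17.45 [0.5635 0.2368 0.1325] [-1.7999e+02 -1.0000e-02 -1.7852e+02] 0.01333373099641927 [-0.1 -0.4 -5.5]
delta tool mm [-0.   0.7 -0.5]
```

View pics/c7.png

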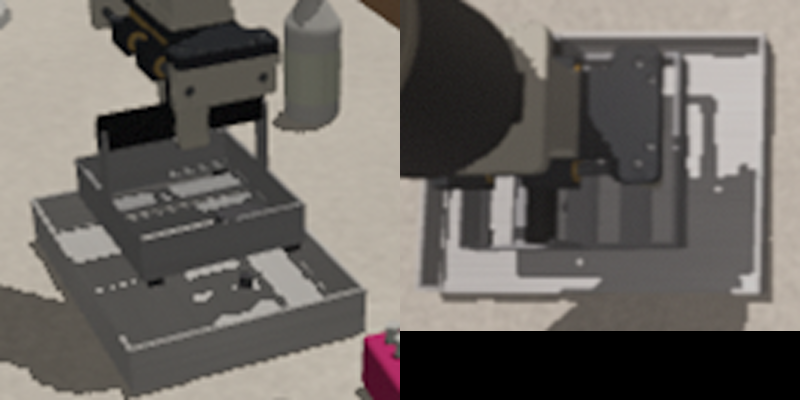

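The large cylinder has slid toward the near wall and is out of sight. I'll raise the sieve gently to about 0.135, still inside the height band, to see the tray floor.

Call:
{"fn": "step_arm", "kwargs": {"commands": [[[0,0,-3],0],[[0,0,-7],0],[[0,0,-11],0],[[0,0,-13],0],[[0,0,-13],0],[[0,0,-12],0],[[0,0,-10],0],[[0,0,-7],0],[[0,0,-4],0],[[0,0,0],0]]}}

```text
time_s: 18.8
tcp_pos: [0.5636, 0.2372, 0.2126]
eef_rot: [180.0, 0.0, -178.5]
contact_force: [-0.1, 0.0, -5.3]
gripper_width: 0.0135
```

```bash
python3 cr.py 8
```

```text
(no output)
```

View pics/c8.png

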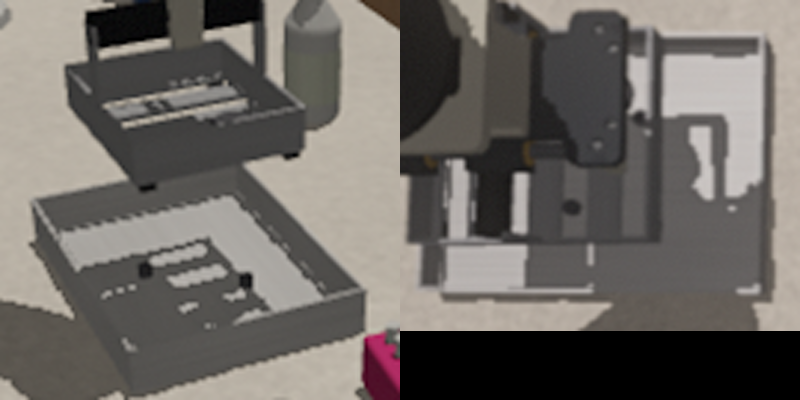

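Both small cylinders now show in the tray, at side crop (146,270) and (246,280). The large one's edge shows at top crop (630,90). I'll cross-check positions between the two views.

```bash
python3 - <<'E'
from h import *
t=dict(np.load('top8.npz'));s=dict(np.load('side8.npz'))
for a,b in((146,270),(246,280)): print('side',np.round(atz(s,140+a*135/400,65+b*135/400,.01),3))
for a,b in((171,207),(240,118)): print('top',np.round(atz(t,75+a*145/400,140+b*145/400,.01),3))
a=cv2.imread('pics/top8.png')[140:240,150:220]; cv2.imwrite('pics/t8.png',cv2.resize(a,None,fx=6,fy=6,interpolation=cv2.INTER_CUBIC))
E
python3 d.py .578 -.2446 .2126
```

```text
side [0.53  0.256 0.01 ]
side [0.599 0.206 0.01 ]
top [0.53  0.259 0.01 ]
top [0.6   0.208 0.01 ]
18.9 [0.5634 0.237  0.2121] [-1.7998e+02 -4.0000e-02 -1.7852e+02] 0.01352427212617515 [ 0.5 -0.  -5.8]
delta tool mm [-2.200e+00 -4.819e+02 -3.000e-01]
```

View pics/t8.png

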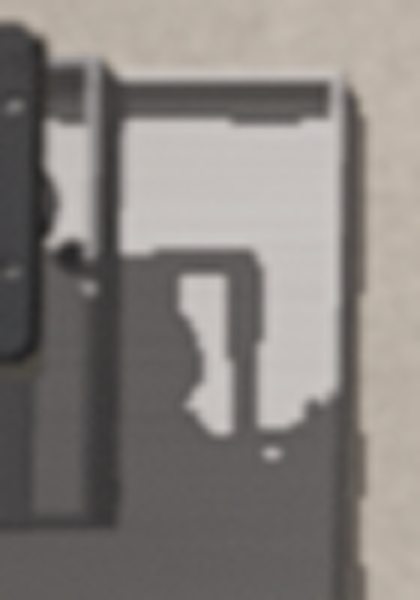

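Both views agree within 3 mm, so both small cylinders are on the tray floor. The large one's edge and its rounded shadow show in the sieve. I'll carry it back.

Call:
{"fn": "step_arm", "kwargs": {"commands": [[[-2,-3,0],0],[[0,-6,0],0],[[0,-10,0],0],[[0,-14,0],0],[[0,-18,0],0],[[0,-22,0],0],[[0,-25,0],0],[[0,-26,0],0],[[0,-25,0],0],[[0,-22,0],0],[[0,-19,0],0],[[0,-16,0],0],[[0,-13,0],0],[[0,-10,0],0],[[0,-7,0],0],[[0,-4,0],0],[[0,-2,0],0]]}}

```text
time_s: 21.02
tcp_pos: [0.5719, -0.0047, 0.2125]
eef_rot: [180.0, 0.0, -178.5]
contact_force: [0.6, 0.4, -4.8]
gripper_width: 0.0141
```

Call:
{"fn": "step_arm", "kwargs": {"commands": [[[0,-3,0],0],[[0,-6,0],0],[[0,-10,0],0],[[0,-14,0],0],[[0,-18,0],0],[[0,-22,0],0],[[0,-25,0],0],[[0,-26,0],0],[[0,-25,0],0],[[0,-22,0],0],[[0,-19,0],0],[[0,-16,0],0],[[0,-13,0],0],[[0,-10,0],0],[[0,-7,0],0],[[0,-4,0],0],[[0,0,0],0]]}}

```text
time_s: 23.15
tcp_pos: [0.5782, -0.2446, 0.2126]
eef_rot: [180.0, 0.0, -178.5]
contact_force: [0.7, 1.8, -6.5]
gripper_width: 0.0135
```

```bash
python3 d.py .578 -.2446 .0770; python3 - <<'E'
from h import *
b=cap('side','side9')
a=cv2.imread('pics/side9.png')[145:345,220:420]; cv2.imwrite('pics/s9.png',cv2.resize(a,None,fx=3,fy=3,interpolation=cv2.INTER_CUBIC))
Z=cloud(b).reshape(-1,3);Z=Z[np.isfinite(Z[:,0])]
m=(Z[:,1]<-.15)&(Z[:,1]>-.34)&(Z[:,0]>.49)&(Z[:,0]<.66)&(Z[:,2]>.1)&(Z[:,2]<.26)
E
```

```text
23.15 [ 0.5782 -0.2446  0.2126] [ 180.      0.   -178.51] 0.013539126642431008 [ 0.7  1.8 -6.5]
delta tool mm [  0.2  -0.  135.6]
```

View pics/s9.png

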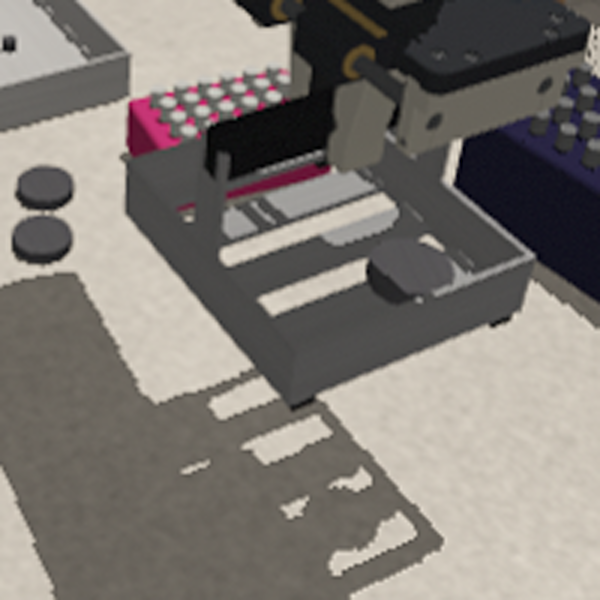

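The large cylinder is in the sieve, at about (410,265) in the crop. I'll check from depth that it lies flat.

```bash
python3 - <<'E'
from h import *
c=dict(np.load('side9.npz'));P=cloud(c)
for a,b in((380,255),(395,250),(410,262),(425,255),(440,268),(420,285),(445,280),(380,290),(250,215),(350,190)):
    u,v=220+a/3,145+b/3; print((a,b),np.round(P[round(v),round(u)],4))
a=cv2.imread('pics/side9.png')[215:255,330:390]; cv2.imwrite('pics/s9b.png',cv2.resize(a,None,fx=12,fy=12,interpolation=cv2.INTER_CUBIC))
E
```

```text
(380, 255) [ 0.5998 -0.2684  0.1548]
(395, 250) [ 0.6067 -0.2705  0.1578]
(410, 262) [ 0.6092 -0.2796  0.1562]
(425, 255) [ 0.6186 -0.2792  0.1563]
(440, 268) [ 0.6183 -0.2908  0.1579]
(420, 285) [ 0.6039 -0.294   0.1545]
(445, 280) [ 0.6166 -0.2959  0.1549]
(380, 290) [ 0.5872 -0.2864  0.1508]
(250, 215) [ 0.5628 -0.2062  0.1464]
(350, 190) [ 0.625  -0.2095  0.1456]
```

View pics/s9b.png

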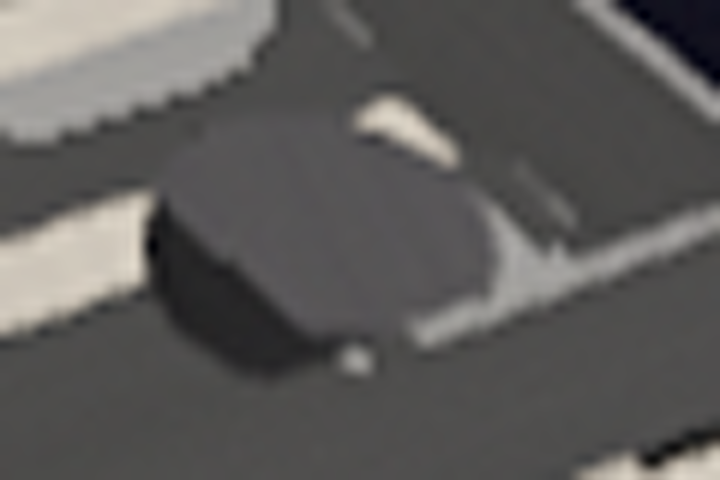

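It lies flat: its top is at about 0.156, which equals 0.135 + 0.021, and it is on the -y land. I'll lower it.

Call:
{"fn": "step_arm", "kwargs": {"commands": [[[0,0,3],0],[[0,0,6],0],[[0,0,10],0],[[0,0,13],0],[[0,0,15],0],[[0,0,16],0],[[0,0,16],0],[[0,0,15],0],[[0,0,12],0],[[0,0,9],0],[[0,0,7],0],[[0,0,5],0],[[0,0,3],0],[[0,0,2],0],[[0,0,1.5],0],[[0,0,1],0],[[0,0,0.7],0],[[0,0,0],0],[[0,0,0],0]]}}

```text
time_s: 25.58
tcp_pos: [0.5782, -0.2446, 0.0774]
eef_rot: [-180.0, 0.0, -178.5]
contact_force: [-0.3, 0.9, -5.7]
gripper_width: 0.0138
```

Call:
{"fn": "step_arm", "kwargs": {"commands": [[[0,0,0.5],0],[[0,0,0.5],0],[[0,0,0],0],[[0,0,0],0]]}}

```text
time_s: 26.08
tcp_pos: [0.5782, -0.2446, 0.0767]
eef_rot: [-180.0, 0.0, -178.5]
contact_force: [-1.3, 2.4, -0.4]
gripper_width: 0.0142
```

Weight is off the tool and the sieve is on the bench. I'll relax the grip, then open.

Call:
{"fn": "step_arm", "kwargs": {"commands": [[[0,0,0],0],[[0,0,0],0]], "grip_force": 5}}

```text
time_s: 26.32
tcp_pos: [0.5782, -0.2446, 0.0767]
eef_rot: [-180.0, 0.0, -178.5]
contact_force: [-2.3, 1.7, 2.4]
gripper_width: 0.0138
```

Call:
{"fn": "step_arm", "kwargs": {"commands": [[[0,0,0],0],[[0,0,0],0],[[0,0,0],0],[[0,0,0],0],[[0,0,0],0],[[0,0,0],0],[[0,0,0],0],[[0,0,0],0],[[0,0,0],0],[[0,0,0],0]], "gripper": 0}}

```text
time_s: 27.58
tcp_pos: [0.5781, -0.2446, 0.0764]
eef_rot: [180.0, -0.0, -178.5]
contact_force: [0.1, -0.3, 0.1]
gripper_width: 0.0875
```

Call:
{"fn": "step_arm", "kwargs": {"commands": [[[0,0,-3],0],[[0,0,-8],0],[[0,0,-15],0],[[0,0,-20],0],[[0,0,-25],0],[[0,0,-25],0],[[0,0,-25],0],[[-10,20,-15],0],[[-10,30,-5],0],[[0,30,0],0],[[0,30,0],0],[[0,30,0],0],[[0,20,0],0],[[0,10,0],0],[[0,0,0],0],[[0,0,0],0]]}}

```text
time_s: 29.58
tcp_pos: [0.5937, -0.0747, 0.2173]
eef_rot: [-180.0, -0.0, -178.5]
contact_force: [-0.0, 0.3, -0.6]
gripper_width: 0.0878
```

```bash
python3 d.py .578 -.2446 .0770; python3 - <<'E'
from h import *
c=cap('top','topA');b=cap('side','sideA')
for X in(c,b):
    Z=cloud(X).reshape(-1,3);Z=Z[np.isfinite(Z[:,0])]
    f=lambda y0,y1,z0,z1:Z[(Z[:,1]>y0)&(Z[:,1]<y1)&(Z[:,0]>.3)&(Z[:,0]<.69)&(Z[:,2]>z0)&(Z[:,2]<z1)]
    B=f(-.4,-.2,.102,.115); print(cv2.minAreaRect(B[:,:2].astype(np.float32)),np.median(B[:,2]))
    print(' wall',cv2.minAreaRect(f(-.42,-.15,.035,.045)[:,:2].astype(np.float32)))
E
```

```text
29.575 [ 0.5937 -0.0747  0.2173] [-1.7999e+02 -1.0000e-02 -1.7853e+02] 0.08780812168351251 [-0.   0.3 -0.6]
delta tool mm [  20.  -169.4  140.3]
((0.57834392786026, -0.24577529728412628), (0.13531243801116943, 0.014805424027144909), 1.1303834915161133) 0.1086736281575097
 wall ((0.5785843133926392, -0.2458183914422989), (0.13605543971061707, 0.1544177383184433), 1.6082191467285156)
((0.577333927154541, -0.2458500862121582), (0.13672244548797607, 0.016712386161088943), 1.9349242448806763) 0.1070524837011868
 wall ((0.5773411989212036, -0.24535483121871948), (0.13785281777381897, 0.1534394770860672), 1.4621824026107788)
```

View pics/topA.png

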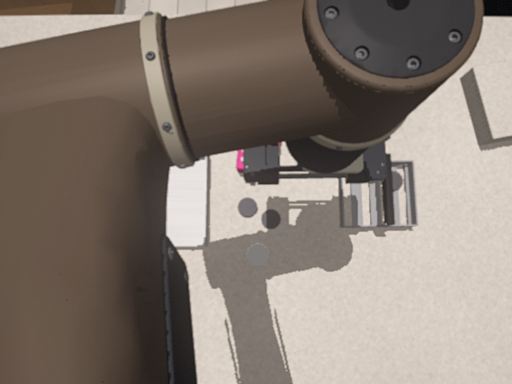

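View pics/sideA.png

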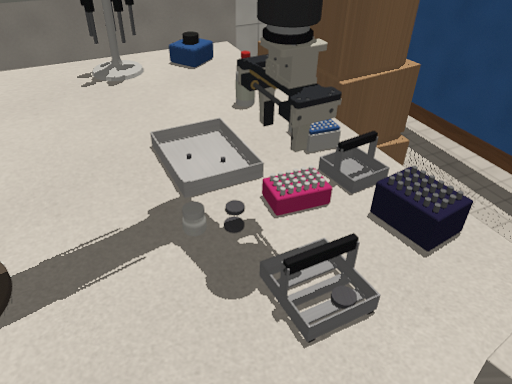

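The sieve is back within 1 mm, upright and released, with the large cylinder in it at (344,295). Both small ones are in the tray at (188,156) and (223,160). The arm is clear.

```bash
python3 -c "
from plant import close_job
print(close_job())"
```

```text
the job is handed in; nothing more can be done
None
```

I gripped the sieve by its bar and carried it level to the tray. I shook it across its slots about 56 mm above the bench until both small cylinders dropped. Then I carried it back, set it down and let go, and handed the job in at about 30 s.

- **Small cylinders:** while the sieve was still over the tray, both camera views placed them on the tray floor, agreeing within 3 mm, at about (0.53, 0.257) and (0.60, 0.207). They were still in the tray in the last side picture.
- **Large cylinder:** the shaking slid it from the +y side to the -y side of the sieve. Depth readings showed it lying flat on the -y land before I set the sieve down, and it was still in the sieve in the last picture.
- **Sieve:** it stands upright within about 1–2 mm of where it began, with its bar at the same height as at the start. The gripper is open and clear, and the contact force is near zero.

One check was incomplete: just before shaking, the near wall hid one small cylinder. I took it to be in place because the carry was gentle and I had seen it there after the lift. No check disagreed, and `close_job()` gives no verdict.

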